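Seal a dose card in the pharmacy's card press

TASK

Swing the red-knobbed clamp lever of the blue card-sealing jig fully aside, away from over its bed. Then take the green press block by its black handle, lay it square on the bed and slide it along the slot until it drops over the locating pin, and press it down so that the sprung bed sinks to the bottom of its travel. Finish while still pressing the block down (do not let go or back off), with the lever still open and the other things on the counter left where they are.

Things in the scene. Friction and masses are not known exactly. Their poses are not given: they have to be found in the camera images.
- jig: Fixed card-sealing jig with a blue base, 150 mm (x) by 160 mm (y, from -60 to +100), 25 mm high. Origin on the counter under the middle of the bed, z up, x along the bed's length. The bed is an aluminium plate with a white card on it, 130 mm (x) by 90 mm (y), centred on the origin; its flat top is 40 mm above the counter when not pressed.
- slot_mid (a point): Middle of the black slot along the jig's x in the bed, 40 mm above the counter. A brass pin, 12 mm across with a tapered top, stands up through it, rigidly fixed, its top 49 mm above the counter. Its place along the slot differs from job to job, anywhere from 15 mm before to 15 mm past this point; it is not reported, and the lever and block hide it.
- bed (a joint): How far the sprung bed has been pushed straight down, m: 0 at rest, 0.006 at its bottom stop. It takes about 4.5 N to start and 10.5 N to bottom out; the block's own weight (about 2.5 N) does not move it. It springs back when not pressed.
- lever (a joint): Angle of the clamp lever, rad, about a vertical axis: 0 shut, pointing along the jig's -y across the bed; grows counter-clockwise seen from above, swinging out to the jig's +x side, to its stop at 1.7 (fully open, along +x beside the bed). Starts anywhere from 0 to 0.3. Friction keeps it where it is left (about 1.2 N at the knob moves it).
- lever_hinge (a point): Point on the lever's vertical hinge axis, at the height of its blade: in the jig's frame at x = 0, y = 75 mm, 58 mm above the counter.
- lever_knob (a point): Centre of the upright round red knob at the lever's free end, 100 mm from the hinge axis: 16 mm across, 44 mm tall (62 to 106 mm above the counter; this point is at 84 mm). The steel blade beneath it is 18 mm wide and spans 54 to 62 mm above the counter.
- block_grip (a point): Centre of the black handle on the loose green press block: 60 (x) x 18 (y) x 46 mm tall, 45 mm above the block's flat underside; axes are the block's. Block 110 (x) x 70 (y) x 22 mm thick, about 0.25 kg, on a grey rest 12 mm high. Exactly below this point, its underside has a blind hole for the pin, 16 mm across, 18 mm deep, chamfered. Either end may lead.
- pill_jar: Bystander: amber jar, 48 mm across, 75 mm tall; origin at its foot.
- carton_a: Bystander: white carton with a green band, 45 x 75 x 30 mm; origin at its underside.
- plant: Bystander: pink plant pot, 100 mm across, about 116 mm tall; origin at its foot.
- carton_b: Bystander: white carton with a red band, 60 x 100 x 50 mm; origin at its underside.
- pen_cup: Bystander: grey cup, 72 mm across, 90 mm tall; origin at its foot.
Mind the look-alikes: they are no part of the job. What is shaped like the part that bears block_grip but yellow is not meant.

How it is judged:
On the way, in this order (a step that is already met when the one before it is completed fails the run):
1. the clamp lever is swung open, clear of the bed (value of joint lever above 1.3 rad), for 0.2 s.
2. the press block has dropped over the pin and lies flat and square on the bed (z of block_grip in the frame of jig below 0.0885 m and x of block_grip in the frame of jig between -0.028 and 0.028 m and y of block_grip in the frame of jig between -0.008 and 0.008 m and angle between block_grip's own z axis and vertical below 0.08 rad and angle between the x axis of block_grip and the x axis of jig, either way round below 0.17 rad), for 0.1 s.
At the end, for the whole second after the job is handed in: Lever at least 1.25 rad open; block over the pin, flat on the bed (tilt under 0.08 rad, handle centre under 83 mm above the counter), square within 0.17 rad, within 8 mm of the centre line; the robot still touches it and keeps the bed pressed down more than 4.2 of its 6 mm (value of joint lever above 1.25 rad and value of joint bed above 0.0042 m and z of block_grip in the frame of jig below 0.083 m and x of block_grip in the frame of jig between -0.028 and 0.028 m and y of block_grip in the frame of jig between -0.008 and 0.008 m and angle between block_grip's own z axis and vertical below 0.08 rad and angle between the x axis of block_grip and the x axis of jig, either way round below 0.17 rad and contact force between the fingers and block above 1 N and contact force between block and bed above 2 N and linear speed of block below 0.02 m/s); the arm keeps its last pose, push and grip.
It fails at once if a bystander was moved more than 30 mm or knocked over (distance of any of pill_jar, carton_a, plant, carton_b, pen_cup from where it was at the start of the episode above 0.03 m or angle between any of pill_jar, carton_a, plant, carton_b, pen_cup's own z axis and vertical above 0.5 rad).
It also fails if it takes over 72 s, if anything falls off the work surface, if the arm or the gripper's body presses on something with over 40 N, if the wrist force passes 120 N, or if a joint passes its speed limit or range.

ROBOT

A 7-joint arm with a two-finger parallel gripper is mounted at the origin on the work surface. World frame = base frame: x ahead of the robot, y to its left, z up, the work surface at z = 0. Lengths are in m, angles in rad, forces in N, time in s.
With the tool pointing down it reaches from about 0.4 to 0.875 m from the base axis. Payload 6.5 kg.
Tool frame: the origin (TCP) lies at the very end of the fingers, on their centre line; the grasp point (between the pads) lies 19 mm behind it; z points along the fingers, y is the line along which they close (so a half turn about z gives the same grasp; the last joint's range is limited). The gripper opens to 88 mm and grips with 3 to 60 N. Pads are 18 mm wide; open, the fingers measure 123 mm over their backs; the gripper's body (75 mm by 187 mm) begins 45 mm behind the grasp point.
Start: joints at [1.182, 0.536, -0.004, 1.538, 0.003, 1.067, -0.071], TCP at [0.206, -0.616, 0.239] pointing down, gripper open.
Joint ranges: [-2.7, 2.7], [-0.37, 2.16], [-1.27, 1.26], [0.24, 2.4], [-1.31, 4.45], [0.19, 1.91], [-2.76, 2.76]. Speed limits (rad/s): [2.39, 2.39, 3.14, 3.14, 3.14, 3.14, 3.14].

INTERFACE

Orientations are given as a unit quaternion [x, y, z, w].
In Python, from rig import r gives the robot as it stands. The module is installed in compiled form; this text tells all that it offers.
- The arm moves only by the tool play_rows, never from a script. Its argument "deltas" is one flat list of numbers, 6 for each row, row after row: the shift along the tool's x, y, z in m, then the turn, a rotation vector about the tool's x, y, z in rad. In form: [x, y, z, ax, ay, az, x, y, z, ax, ay, az, ...]. A call has 1 to 5 rows; each row shifts and turns the commanded pose from where the row before left it, along the tool's axes as they then stand; what a row does not reach is not made up. A row lasts 1/12 s, in which the tool goes at most 41.7 mm and 7.16 degrees, less where a joint would pass 70% of its speed; a pose out of reach is approached as far as the arm can. A call is refused whole if a number of a shift passes 0.0417 or a number of a turn 0.125, either way. A call with a gripper value outside its range is refused whole. "jaw" is the closure in counts, from 0 (fully open) to 255 (shut), set as the call begins (left out, the last holds). The fingers move at their own pace and stop on an object; "force" is the grip in N (left out, the last holds). Time passes only in rows, so rows that do not move let the fingers close. It gives the time, the measured TCP pose, the force, the opening and the grip force at its end, in the units of the state.
- r.sense(): the state, without advancing time (a new reading comes with each control period).
- r.camera(name): name is "side" or "top" or "wrist"; returns a dict with "color" (420x560x3 uint8, blue, green, red), "K" (3x3 intrinsics, pixels), "R" (3x3) and "t" (3): a world point X has camera coordinates R X + t; the wrist camera has in their place "mount" (4x4, takes a point from camera to tool coordinates, whose origin is the TCP and whose axes are the flange's). Camera axes: x right, y down, z forward; pixel columns grow to the right and rows downward; lengths in m; the calibration is good to about 2 mm. A picture is of the moment at which its call begins: read the wrist's pose just before it. There is no depth.
- r.hand_in(): hands the job in; it is judged then, once.
The state is a dict: "time": time; "q": joint angles; "joint_vel": joint speeds; "tau": joint torques, N m; "tcp_pos": TCP position; "tcp_rot": TCP orientation; "wrist_force": force on the tool from outside, world axes, zero at the start; "moment": the same for the moment, N m; "width": opening from 0.0 (shut) to 1.0 (fully open); "gripper_force": force on a finger pad.
Only numpy, scipy, OpenCV 4.12 (cv2) and the standard library are available. Lean on these libraries where they do the work, as an engineer would, in place of code of your own. Each camera call takes 0.05 s, during which the arm holds its last target. There are 200 camera calls.

## Working session

There is one attempt and no reset: what is moved stays moved. The work goes in short steps, Python scripts to look and compute and a tool call to move; the robot and the scene stay as the last step left them, time stands still between calls to the robot, and variables do not carry over. Pictures are saved under pics/ and viewed, at most 10 in all, crops included, and the job is handed in when it is done.

Besides the shell and the picture viewer there is one more tool, called after "Request:" by a JSON object that holds its "op" and its "data". play_rows: Moves the arm, as the interface text tells. Its arguments: {"type":"object","properties":{"deltas":{"type":"array","items":{"type":"number"}},"jaw":{"type":"number"},"force":{"type":"number"}},"required":["deltas"]}

```bash
mkdir -p pics; cat > h.py <<'E'
import numpy as np, cv2
from scipy.spatial.transform import Rotation as Ro
from rig import r
def ray(c,uv,z):
    R=np.array(c["R"]);t=np.array(c["t"]).ravel()
    o=-R.T@t; d=R.T@np.linalg.inv(c["K"])@np.array([uv[0],uv[1],1.])
    return o+d*(z-o[2])/d[2]
def wristcam():
    s=r.sense(); c=r.camera("wrist"); T=np.eye(4); T[:3,:3]=Ro.from_quat(s["tcp_rot"]).as_matrix(); T[:3,3]=s["tcp_pos"]
    M=np.linalg.inv(T@np.array(c["mount"])); c["R"]=M[:3,:3]; c["t"]=M[:3,3]; return c
E
python3 - <<'E'
from h import *
s=r.sense();print({k:np.round(v,3) for k,v in s.items()})
print(np.round(Ro.from_quat(s["tcp_rot"]).as_matrix(),3))
for n in("top","side"):
    c=r.camera(n);cv2.imwrite(f"pics/{n}0.png",c["color"]);print(n,c["K"],-np.array(c["R"]).T@np.array(c["t"]).ravel(),np.round(c["R"],2))
E
```

```text
{'time': np.float64(0.0), 'q': array([ 1.182,  0.537, -0.004,  1.539,  0.003,  1.067, -0.071]), 'joint_vel': array([-0.   ,  0.   , -0.   , -0.   ,  0.   , -0.   , -0.001]), 'tau': array([ 0.0000e+00, -5.7099e+01,  9.9100e-01, -2.5161e+01, -5.6000e-02,
        1.8000e-02,  0.0000e+00]), 'tcp_pos': array([ 0.206, -0.616,  0.238]), 'tcp_rot': array([ 0.987,  0.161, -0.   , -0.001]), 'wrist_force': array([ 0.344, -0.545,  0.092]), 'moment': array([-0.044, -0.011,  0.   ]), 'gripper_force': np.float64(0.0), 'width': np.float64(1.001)}
[[ 0.948  0.317 -0.001]
 [ 0.317 -0.948  0.002]
 [-0.    -0.002 -1.   ]]
top [[438.77407571   0.         282.24654109]
 [  0.         438.77407571 215.4523517 ]
 [  0.           0.           1.        ]] [ 0.39725941 -0.00797104  1.28635181] [[ 0.02 -1.   -0.01]
 [-0.99 -0.02 -0.11]
 [ 0.11  0.01 -0.99]]
side [[380.51071177   0.         283.59837395]
 [  0.         380.51071177 203.84849443]
 [  0.           0.           1.        ]] [0.33993872 0.5669552  0.87659583] [[-0.96 -0.28  0.  ]
 [-0.22  0.75 -0.62]
 [ 0.17 -0.6  -0.79]]
```

View pics/top0.png

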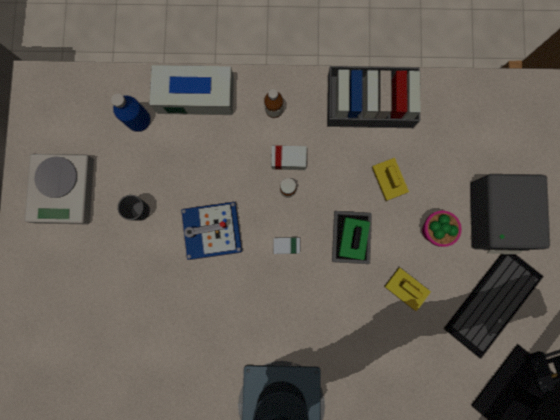

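View pics/side0.png

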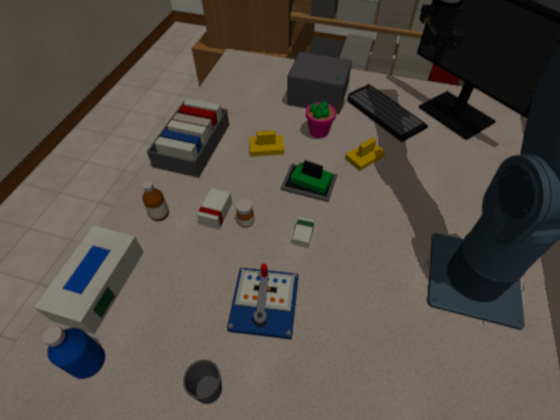

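The top view shows the jig at (212,230) with its red knob at about (225,225). The block candidates are green with a black handle at (355,238), and yellow at (390,178) and (408,288). The green one fits the description, so I'll measure it and confirm it in a crop.

```bash
python3 - <<'E'
from h import *
c=r.camera("top");im=c["color"];hsv=cv2.cvtColor(im,cv2.COLOR_BGR2HSV)
def mask(lo,hi,x0,y0,x1,y1):
    m=cv2.inRange(hsv,lo,hi);k=np.zeros_like(m);k[y0:y1,x0:x1]=m[y0:y1,x0:x1];return k
def rect(m,z):
    p=cv2.findNonZero(m); b=cv2.boxPoints(cv2.minAreaRect(cv2.convexHull(p)))
    w=np.array([ray(c,q,z)[:2] for q in b]); print("px",b.round(1).tolist(),"c",w.mean(0).round(4)); 
    for i in range(2):
        e=w[i+1]-w[i];print("  len",np.linalg.norm(e).round(4),"ang",np.degrees(np.arctan2(e[1],e[0])).round(1))
rect(mask((100,120,50),(125,255,255),170,190,255,270),.025)
rect(mask((45,100,50),(80,255,255),325,205,380,270),.034)
m=cv2.inRange(hsv,(0,0,0),(180,255,45));k=np.zeros_like(m);k[222:254,347:364]=m[222:254,347:364]; rect(k,.08)
m=mask((0,150,60),(6,255,255),190,200,250,250)|mask((174,150,60),(180,255,255),190,200,250,250)
p=cv2.findNonZero(m);print("knob px",p.reshape(-1,2).mean(0),len(p),ray(c,p.reshape(-1,2).mean(0),.1))
a=cv2.resize(im[190:275,170:270],None,fx=4,fy=4,interpolation=2);b=cv2.resize(im[190:275,315:415],None,fx=4,fy=4,interpolation=2)
cv2.imwrite("pics/crop.png",np.hstack([a,b]))
E
```

```text
px [[180.8000030517578, 209.10000610351562], [234.60000610351562, 201.6999969482422], [241.39999389648438, 251.3000030517578], [187.60000610351562, 258.70001220703125]] c [0.4886 0.2116]
  len 0.1576 ang -80.9
  len 0.1454 ang -170.3
px [[338.5, 255.8000030517578], [345.0, 217.1999969482422], [370.1000061035156, 221.39999389648438], [363.70001220703125, 259.8999938964844]] c [ 0.4722 -0.1998]
  len 0.112 ang -9.1
  len 0.0727 ang -98.4
px [[350.20001220703125, 247.6999969482422], [353.79998779296875, 226.0], [361.29998779296875, 227.1999969482422], [357.70001220703125, 248.89999389648438]] c [ 0.4724 -0.1967]
  len 0.0607 ang -9.2
  len 0.0207 ang -98.4
knob px [222.38095238 223.95238095] 21 [0.50043329 0.16842706 0.1       ]
```

View pics/crop.png

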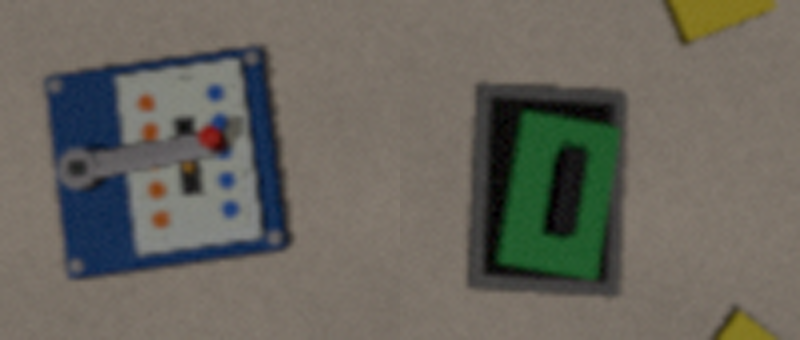

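Confirmed: the green block with the black handle at (355,238) is the one meant. The jig yaw is about 9.4° with its origin near (0.492,0.192), and the knob is near (0.500,0.168). The lever is nearly shut. I'll move toward the knob and turn the tool to line up with the jig.

Request:
{"op": "play_rows", "data": {"deltas": [0.032, -0.015, 0, 0, 0, 0.08, 0.032, -0.02, 0, 0, 0, 0.08, 0.03, -0.025, 0, 0, 0, 0, 0.03, -0.025, 0, 0, 0, 0, 0.028, -0.028, 0, 0, 0, 0], "jaw": 0, "force": 15}}

```text
time: 0.57
tcp_pos: [0.3335, -0.4723, 0.2385]
tcp_rot: [0.997, 0.081, 0.0, 0.0]
wrist_force: [0.8, 0.1, 0.0]
width: 0.999
gripper_force: 0.0
```

Request:
{"op": "play_rows", "data": {"deltas": [0.016, -0.037, 0, 0, 0, 0, 0.016, -0.037, 0, 0, 0, 0, 0.016, -0.037, 0, 0, 0, 0, 0.016, -0.037, 0, 0, 0, 0, 0.016, -0.037, 0, 0, 0, 0]}}

```text
time: 0.98
tcp_pos: [0.3811, -0.2762, 0.2386]
tcp_rot: [0.997, 0.081, -0.0, 0.0]
wrist_force: [1.6, 0.2, 1.0]
width: 1.001
gripper_force: 0.0
```

Request:
{"op": "play_rows", "data": {"deltas": [0.013, -0.037, 0, 0, 0, 0, 0.013, -0.037, 0, 0, 0, 0, 0.013, -0.037, 0, 0, 0, 0, 0.013, -0.037, 0, 0, 0, 0, 0.013, -0.037, 0, 0, 0, 0]}}

```text
time: 1.4
tcp_pos: [0.4151, -0.0833, 0.2388]
tcp_rot: [0.997, 0.081, 0.0, 0.0]
wrist_force: [0.9, -0.3, 0.3]
width: 0.997
gripper_force: 0.0
```

Request:
{"op": "play_rows", "data": {"deltas": [0.018, -0.034, 0, 0, 0, 0, 0.018, -0.034, 0, 0, 0, 0, 0.018, -0.034, 0, 0, 0, 0, 0.018, -0.034, 0, 0, 0, 0, 0.018, -0.03, 0, 0, 0, 0]}}

```text
time: 1.82
tcp_pos: [0.4772, 0.0957, 0.2387]
tcp_rot: [0.997, 0.082, -0.0, -0.0]
wrist_force: [1.0, -0.2, 0.5]
width: 1.0
gripper_force: 0.0
```

```bash
python3 - <<'E'
from h import *
c=wristcam();cv2.imwrite("pics/w1.png",c["color"])
hsv=cv2.cvtColor(c["color"],cv2.COLOR_BGR2HSV)
m=cv2.inRange(hsv,(0,150,60),(6,255,255))|cv2.inRange(hsv,(174,150,60),(180,255,255))
n,l,st,ce=cv2.connectedComponentsWithStats(m)
for i in range(1,n):
    if st[i,4]>40: print(st[i],ce[i],ray(c,ce[i],.1))
print(r.sense()["tcp_pos"],-c["R"].T@c["t"])
E
```

```text
[176 137  23  21 244] [187.58196721 147.05737705] [0.50422285 0.17068425 0.1       ]
[0.4792992  0.10304199 0.23930135] [0.5590213  0.10868739 0.3836022 ]
```

View pics/w1.png

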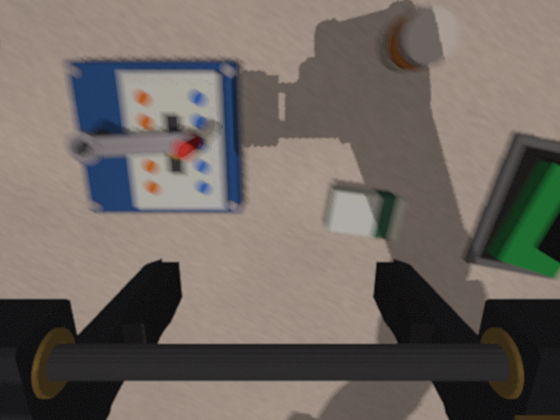

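The wrist view shows the knob at (187,147), lever nearly shut over the slot, with brass showing at (180,150). Next is to centre over the knob, go down and grip it.

Request:
{"op": "play_rows", "data": {"deltas": [0.017, -0.031, 0, 0, 0, 0, 0.016, -0.031, 0, 0, 0, 0, 0, 0, 0.035, 0, 0, 0, 0, 0, 0.035, 0, 0, 0, 0, 0, 0, 0, 0, 0], "jaw": 60}}

```text
time: 2.28
tcp_pos: [0.4957, 0.1585, 0.1633]
tcp_rot: [0.997, 0.082, -0.005, 0.001]
wrist_force: [-1.0, -0.7, -0.1]
width: 0.765
gripper_force: 0.0
```

```bash
python3 - <<'E'
from h import *
print(r.sense()["tcp_pos"],r.sense()["width"])
c=r.camera("side");print(r.sense()["tcp_pos"]);T=c["R"]
for z in(.2,.1):pass
P=lambda X:(lambda q:(np.array(c["K"])@q/q[2])[:2])(np.array(c["R"])@X+np.array(c["t"]).ravel())
print(P(np.array(r.sense()["tcp_pos"])))
cv2.imwrite("pics/s1.png",cv2.resize(c["color"][180:350,180:350],None,fx=3.5,fy=3.5))
E
```

```text
[0.49570621 0.15845634 0.16327095] 0.7649177963284509
[0.49714153 0.15859409 0.16609515]
[265.39942572 248.46853269]
```

View pics/s1.png

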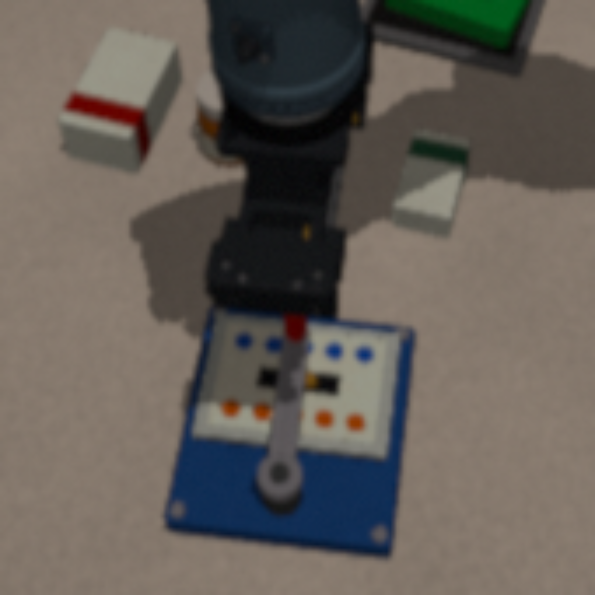

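The crop shows the knob at (295,325) just ahead of the gripper, and the pin's brass at (312,380) beside the blade. Correct sideways, descend and close.

Request:
{"op": "play_rows", "data": {"deltas": [0.007, -0.01, 0, 0, 0, 0, 0, 0, 0.035, 0, 0, 0, 0, 0, 0.035, 0, 0, 0, 0, 0, 0.02, 0, 0, 0, 0, 0, 0, 0, 0, 0]}}

```text
time: 2.75
tcp_pos: [0.5044, 0.1707, 0.0773]
tcp_rot: [0.997, 0.081, -0.001, 0.0]
wrist_force: [-0.6, 1.1, 0.7]
width: 0.762
gripper_force: 0.0
```

Request:
{"op": "play_rows", "data": {"deltas": [0, 0, 0, 0, 0, 0, 0, 0, 0, 0, 0, 0, 0, 0, 0, 0, 0, 0, 0, 0, 0, 0, 0, 0, 0, 0, 0, 0, 0, 0], "jaw": 255}}

```text
time: 3.17
tcp_pos: [0.506, 0.1711, 0.08]
tcp_rot: [0.997, 0.081, 0.001, -0.0]
wrist_force: [1.1, 0.0, 0.9]
width: 0.411
gripper_force: 0.0
```

Request:
{"op": "play_rows", "data": {"deltas": [0, 0, 0, 0, 0, 0, 0, 0, 0, 0, 0, 0, 0, 0, 0, 0, 0, 0, 0, 0, 0, 0, 0, 0, 0, 0, 0, 0, 0, 0]}}

```text
time: 3.58
tcp_pos: [0.505, 0.1708, 0.0788]
tcp_rot: [0.997, 0.081, -0.0, 0.0]
wrist_force: [-1.1, -0.2, 2.7]
width: 0.174
gripper_force: 15.0
```

Request:
{"op": "play_rows", "data": {"deltas": [0.0148, -0.0026, 0, 0, 0, 0, 0.0142, -0.0048, 0, 0, 0, 0, 0.0133, -0.0069, 0, 0, 0, 0, 0.0122, -0.0088, 0, 0, 0, 0, 0.0107, -0.0105, 0, 0, 0, 0]}}

```text
time: 4.0
tcp_pos: [0.5685, 0.2088, 0.079]
tcp_rot: [0.997, 0.079, 0.002, 0.003]
wrist_force: [11.3, -12.6, -0.8]
width: 0.167
gripper_force: 15.4
```

Request:
{"op": "play_rows", "data": {"deltas": [0.009, -0.012, 0, 0, 0, 0, 0.0071, -0.0132, 0, 0, 0, 0, 0.0051, -0.0141, 0, 0, 0, 0, 0.0029, -0.0147, 0, 0, 0, 0, 0.0007, -0.015, 0, 0, 0, 0]}}

```text
time: 4.42
tcp_pos: [0.5915, 0.283, 0.0804]
tcp_rot: [0.997, 0.078, 0.012, 0.0]
wrist_force: [35.1, 0.3, -20.3]
width: 0.115
gripper_force: 23.7
```

Request:
{"op": "play_rows", "data": {"deltas": [0, 0, 0, 0, 0, 0, 0, 0, 0, 0, 0, 0]}}

```text
time: 4.58
tcp_pos: [0.5907, 0.2883, 0.0809]
tcp_rot: [0.997, 0.08, 0.013, -0.003]
wrist_force: [34.8, 6.0, -20.9]
width: 0.113
gripper_force: 23.2
```

Request:
{"op": "play_rows", "data": {"deltas": [-0.01, 0, 0, 0, 0, 0, 0, -0.004, 0, 0, 0, 0, 0, 0, 0, 0, 0, 0]}}

```text
time: 4.83
tcp_pos: [0.5787, 0.2913, 0.083]
tcp_rot: [0.997, 0.08, 0.011, -0.004]
wrist_force: [22.6, 4.0, 0.1]
width: 0.173
gripper_force: 15.0
```

Request:
{"op": "play_rows", "data": {"deltas": [0, 0, 0, 0, 0, 0, 0, 0, 0, 0, 0, 0, 0, 0, 0, 0, 0, 0, 0, 0, -0.04, 0, 0, 0, 0, 0, -0.04, 0, 0, 0], "jaw": 120}}

```text
time: 5.25
tcp_pos: [0.5635, 0.2877, 0.1564]
tcp_rot: [0.997, 0.082, -0.004, 0.002]
wrist_force: [0.9, 0.6, -0.4]
width: 0.521
gripper_force: 0.0
```

Request:
{"op": "play_rows", "data": {"deltas": [0, 0, -0.04, 0, 0, 0, -0.02, 0.036, 0, 0, 0, 0, -0.02, 0.036, 0, 0, 0, 0, -0.02, 0.036, 0, 0, 0, 0, -0.01, 0.036, 0, 0, 0, 0], "jaw": 0}}

```text
time: 5.67
tcp_pos: [0.5176, 0.134, 0.1981]
tcp_rot: [0.997, 0.082, -0.002, 0.0]
wrist_force: [0.3, -0.4, 0.5]
width: 0.88
gripper_force: 0.0
```

```bash
python3 - <<'E'
from h import *
s=r.sense();print(s["tcp_pos"],s["wrist_force"],s["width"])
c=wristcam();t=r.camera("top");sd=r.camera("side")
b=cv2.resize(t["color"][190:275,165:265],None,fx=3,fy=3,interpolation=2)
d=cv2.resize(sd["color"][245:345,215:315],(300,300),interpolation=2)
o=np.zeros((420+300,860,3),np.uint8);o=np.zeros((580,600,3),np.uint8);o[:255,:300]=b;o[:300,300:]=d
o[300:,:373]=cv2.resize(c["color"],(373,280));cv2.imwrite("pics/m2.png",o);cv2.imwrite("pics/w2.png",c["color"])
for n,k in(("w",c),("t",t),("s",sd)):
    h=cv2.cvtColor(k["color"],cv2.COLOR_BGR2HSV);m=cv2.inRange(h,(12,110,90),(28,255,255))
    N,l,st,ce=cv2.connectedComponentsWithStats(m)
    for i in range(1,N):
        p=ray(k,ce[i],.047);
        if st[i,4]>2 and np.hypot(p[0]-.492,p[1]-.192)<.06: print(n,st[i],ce[i],p)
    m=cv2.inRange(h,(0,150,60),(6,255,255))|cv2.inRange(h,(174,150,60),(180,255,255))
    N,l,st,ce=cv2.connectedComponentsWithStats(m)
    for i in range(1,N):
        p=ray(k,ce[i],.095)
        if st[i,4]>6 and np.hypot(p[0]-.492,p[1]-.192)<.16: print(n,"red",st[i,4],ce[i],p)
E
```

```text
[0.51758785 0.13396406 0.19808913] [ 0.2857537  -0.43180114  0.50374638] 0.8795451044093623
w [176 155   5   9  32] [177.71875 159.25   ] [0.53035899 0.21857815 0.047     ]
w [178 179   5   9  31] [179.74193548 183.4516129 ] [0.51005705 0.21531663 0.047     ]
w [180 203   4   8  25] [181.56 206.36] [0.48998096 0.2121759  0.047     ]
w [207 213   8  10  69] [210.60869565 217.46376812] [0.48394397 0.18645495 0.047     ]
w [182 225   4   8  22] [183.63636364 228.45454545] [0.46983372 0.20873705 0.047     ]
w [185 247   3   6  14] [185.85714286 249.57142857] [0.44980299 0.20510328 0.047     ]
w red 829 [66.7973462  86.51507841] [0.57745685 0.28153093 0.095     ]
t red 17 [178.58823529 195.11764706] [0.5780556 0.2926764 0.095    ]
s [267 287   3   3   8] [267.875 287.875] [0.48450404 0.19183536 0.047     ]
s [243 294   6   5  12] [245.5  296.25] [0.5280884  0.22661973 0.047     ]
s [253 295   3   4   7] [254.42857143 296.85714286] [0.50764646 0.22221526 0.047     ]
s [262 297   3   3   7] [263.         298.28571429] [0.48740777 0.21998539 0.047     ]
s [271 299   3   2   6] [272.  299.5] [0.4664697  0.21698418 0.047     ]
s [280 300   3   2   6] [281.  300.5] [0.44576425 0.21349101 0.047     ]
s red 77 [212.94805195 308.76623377] [0.57452973 0.29298791 0.095     ]
```

View pics/m2.png

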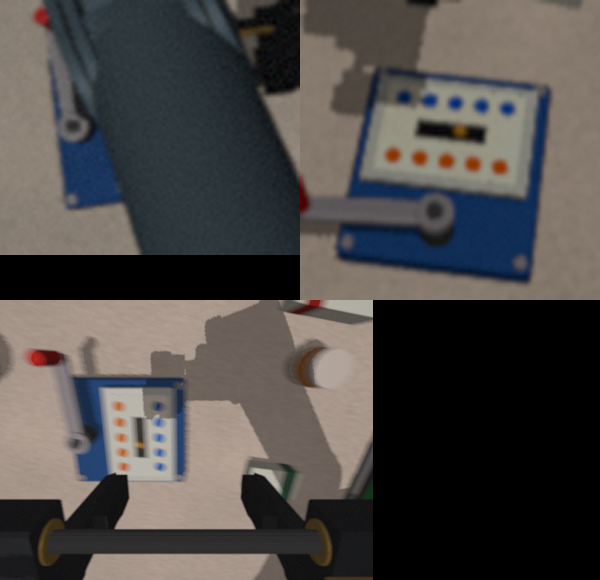

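The lever is open at about 1.67 rad, knob at (45,357) in the mosaic's wrist view. The brass pin sits in the slot at (460,131) in the side crop. I'll take one stationary wrist reading of the pin and the jig edges.

```bash
python3 - <<'E'
from h import *
r.camera("top");r.camera("top")
a=r.sense();c=wristcam();b=r.sense();print(a["tcp_pos"],b["tcp_pos"])
h=cv2.cvtColor(c["color"],cv2.COLOR_BGR2HSV);m=cv2.inRange(h,(12,110,90),(28,255,255))
N,l,st,ce=cv2.connectedComponentsWithStats(m);P=[]
for i in range(1,N):
    p=ray(c,ce[i],.047)
    if st[i,4]>8 and np.hypot(p[0]-.492,p[1]-.192)<.055:
        print(st[i,4],ce[i],p,ray(c,ce[i],.04))
m=cv2.inRange(h,(100,120,50),(125,255,255));N,l,st,ce=cv2.connectedComponentsWithStats(m)
for i in range(1,N):
    p=ray(c,ce[i],.04)
    if 8<st[i,4]<200: print("blue",st[i,4],p)
E
```

```text
[0.52045989 0.1363594  0.19854088] [0.52056896 0.13720484 0.19855764]
130 [175.20769231 162.05384615] [0.53087628 0.22324262 0.047     ] [0.52918717 0.2249903  0.04      ]
119 [177.47058824 185.94957983] [0.510733  0.2198413 0.047    ] [0.5085681  0.22150864 0.04      ]
109 [179.55963303 209.11926606] [0.49033391 0.21648888 0.047     ] [0.48768719 0.21807704 0.04      ]
93 [206.64516129 219.59139785] [0.48453739 0.19242192 0.047     ] [0.48175376 0.19344162 0.04      ]
102 [181.48039216 230.99019608] [0.47024942 0.21323391 0.047     ] [0.46712831 0.21474519 0.04      ]
87 [183.29885057 252.2183908 ] [0.44993627 0.2099837  0.047     ] [0.44633536 0.21141821 0.04      ]
blue 141 [0.53732577 0.1757059  0.04      ]
blue 135 [0.51665728 0.17224048 0.04      ]
blue 126 [0.49573883 0.16874051 0.04      ]
blue 117 [0.47517136 0.16539753 0.04      ]
blue 109 [0.4545043 0.1620428 0.04     ]
```

The pin is near (0.4843,0.192), i.e. jig x ≈ -7.5 mm, and the yaw of 9.4° holds. Now to the block.

Request:
{"op": "play_rows", "data": {"deltas": [-0.012, 0.037, 0, 0, 0, 0, -0.012, 0.037, 0, 0, 0, 0, -0.012, 0.037, 0, 0, 0, 0, -0.012, 0.037, 0, 0, 0, 0, -0.012, 0.037, 0, 0, 0, 0], "jaw": 50}}

```text
time: 6.38
tcp_pos: [0.4918, -0.0563, 0.1986]
tcp_rot: [0.997, 0.083, 0.0, -0.0]
wrist_force: [0.9, -0.6, -0.3]
width: 0.804
gripper_force: 0.0
```

Request:
{"op": "play_rows", "data": {"deltas": [-0.012, 0.037, 0, 0, 0, 0, -0.012, 0.037, 0, 0, 0, 0, -0.01, 0.035, 0, 0, 0, 0.11, 0, 0, 0, 0, 0, 0.11, 0, 0, 0, 0, 0, 0.105]}}

```text
time: 6.8
tcp_pos: [0.4762, -0.1709, 0.1984]
tcp_rot: [0.996, -0.085, -0.0, -0.0]
wrist_force: [-0.2, 0.6, -0.6]
width: 0.804
gripper_force: 0.0
```

```bash
python3 - <<'E'
from h import *
c=r.camera("top");r.camera("top");s=r.sense();c=wristcam();cv2.imwrite("pics/w3.png",c["color"])
R=Ro.from_quat(s["tcp_rot"]).as_matrix();print(s["tcp_pos"],np.degrees(np.arctan2(R[1,0],R[0,0])),s["width"])
print("to go",R.T@(np.array([.4723,-.198,.042])-s["tcp_pos"]))
E
```

```text
[ 0.47669898 -0.16854173  0.19849507] -9.239580610377027 0.806624332387993
to go [0.00040921 0.02987922 0.15647656]
```

View pics/w3.png

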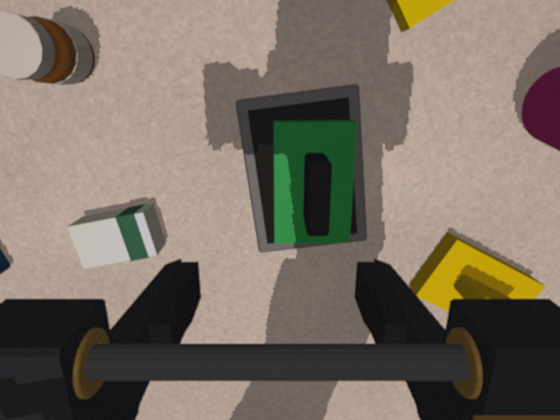

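The green block sits square in the view, spanning (273,120)-(356,243), with the handle at about (318,195). Its yaw already matches. I'll compute its centre from this view.

```bash
python3 - <<'E'
from h import *
s=r.sense();c=wristcam();h=cv2.cvtColor(c["color"],cv2.COLOR_BGR2HSV)
m=cv2.inRange(h,(45,100,40),(80,255,255));m[:,:265]=0;m[:,365:]=0;m[250:]=0
b=cv2.boundingRect(cv2.findNonZero(m));print(b)
x,y,w,hh=b;R=Ro.from_quat(s["tcp_rot"]).as_matrix()
for z in (.034,.012): 
    q=[ray(c,p,z) for p in((x,y),(x+w,y),(x+w,y+hh),(x,y+hh))];print(z,[np.round(R.T@(p-s["tcp_pos"]),4)[:2] for p in q])
k=cv2.inRange(h,(0,0,0),(180,255,40));k[:,:295]=0;k[:,340:]=0;k[:145]=0;k[241:]=0
k=k&~m;x,y,w,hh=cv2.boundingRect(cv2.findNonZero(k));print(x,y,w,hh)
for z in(.08,.034):print("handle",z,[np.round(R.T@(ray(c,p,z)-s["tcp_pos"]),4)[:2] for p in((x,y),(x+w,y+hh))])
E
```

```text
(274, 120, 84, 123)
0.034 [array([ 0.0575, -0.0022]), array([0.0575, 0.0678]), array([-0.054 ,  0.0757]), array([-0.054 , -0.0025])]
0.012 [array([ 0.0557, -0.0023]), array([0.0557, 0.0726]), array([-0.0638,  0.081 ]), array([-0.0637, -0.0027])]
304 153 28 83
handle 0.08 [array([0.0379, 0.02  ]), array([-0.0276,  0.0436])]
handle 0.034 [array([0.03  , 0.0235]), array([-0.047 ,  0.0512])]
```

Request:
{"op": "play_rows", "data": {"deltas": [0.003, 0.031, 0, 0, 0, 0, 0, 0, 0.04, 0, 0, 0, 0, 0, 0.04, 0, 0, 0, 0, 0, 0.04, 0, 0, 0, 0, 0, 0.02, 0, 0, 0]}}

```text
time: 7.42
tcp_pos: [0.4721, -0.1988, 0.0549]
tcp_rot: [0.997, -0.078, -0.002, -0.001]
wrist_force: [-1.4, 0.3, 0.1]
width: 0.804
gripper_force: 0.0
```

Request:
{"op": "play_rows", "data": {"deltas": [0, 0, 0.015, 0, 0, 0, 0, 0, 0, 0, 0, 0, 0, 0, 0, 0, 0, 0, 0, 0, 0, 0, 0, 0, 0, 0, 0, 0, 0, 0], "jaw": 255, "force": 35}}

```text
time: 7.83
tcp_pos: [0.475, -0.2009, 0.045]
tcp_rot: [0.997, -0.08, 0.001, 0.0]
wrist_force: [-0.7, 0.1, 0.1]
width: 0.45
gripper_force: 0.0
```

Request:
{"op": "play_rows", "data": {"deltas": [0, 0, 0, 0, 0, 0, 0, 0, 0, 0, 0, 0, 0, 0, 0, 0, 0, 0, 0, 0, 0, 0, 0, 0, 0, 0, 0, 0, 0, 0]}}

```text
time: 8.25
tcp_pos: [0.4742, -0.201, 0.0443]
tcp_rot: [0.997, -0.081, 0.0, 0.0]
wrist_force: [-0.8, 0.3, 6.5]
width: 0.203
gripper_force: 35.0
```

Request:
{"op": "play_rows", "data": {"deltas": [0, 0, -0.03, 0, 0, 0, 0, 0, -0.035, 0, 0, 0, 0, 0, -0.035, 0, 0, -0.11, 0, 0, -0.01, 0, 0, -0.11, 0, 0, 0, 0, 0, -0.105]}}

```text
time: 8.67
tcp_pos: [0.4756, -0.2017, 0.1569]
tcp_rot: [0.996, 0.084, 0.002, 0.001]
wrist_force: [-0.4, 0.5, -2.9]
width: 0.198
gripper_force: 35.0
```

Request:
{"op": "play_rows", "data": {"deltas": [0.007, -0.02, 0, 0, 0, 0, 0.007, -0.037, 0, 0, 0, 0, 0.007, -0.037, 0, 0, 0, 0, 0.007, -0.037, 0, 0, 0, 0, 0.007, -0.037, 0, 0, 0, 0]}}

```text
time: 9.08
tcp_pos: [0.4804, -0.028, 0.1535]
tcp_rot: [0.997, 0.081, -0.0, 0.0]
wrist_force: [1.0, -0.4, -1.5]
width: 0.2
gripper_force: 35.0
```

Request:
{"op": "play_rows", "data": {"deltas": [0.007, -0.037, 0, 0, 0, 0, 0.007, -0.037, 0, 0, 0, 0, 0.007, -0.037, 0, 0, 0, 0, 0.007, -0.037, 0, 0, 0, 0, 0.007, -0.03, 0, 0, 0, 0]}}

```text
time: 9.5
tcp_pos: [0.4858, 0.1548, 0.1535]
tcp_rot: [0.997, 0.082, -0.0, -0.0]
wrist_force: [0.3, -0.1, -2.6]
width: 0.198
gripper_force: 35.0
```

Request:
{"op": "play_rows", "data": {"deltas": [0, -0.02, 0, 0, 0, 0, 0, 0, 0, 0, 0, 0, 0, 0, 0, 0, 0, 0]}}

```text
time: 9.75
tcp_pos: [0.4828, 0.1726, 0.1533]
tcp_rot: [0.997, 0.083, -0.0, 0.0]
wrist_force: [0.5, -0.6, -2.1]
width: 0.197
gripper_force: 35.0
```

```bash
cat > go.py <<'E'
from h import *
import sys
s=r.sense();R=Ro.from_quat(s["tcp_rot"]).as_matrix()
print(s["tcp_pos"].round(4) if hasattr(s["tcp_pos"],"round") else s["tcp_pos"],"F",np.round(s["wrist_force"],1),"M",np.round(s["moment"],2),"yaw",np.degrees(np.arctan2(R[1,0],R[0,0])).round(2),"rotto",Ro.from_matrix(R.T@Ro.from_matrix([[np.cos(.164),np.sin(.164),0],[np.sin(.164),-np.cos(.164),0],[0,0,-1]]).as_matrix()).as_rotvec().round(4))
print("to go",(R.T@(np.array([.4843,.192,.081])-s["tcp_pos"])).round(4),s["time"])
E
python3 go.py; python3 - <<'E'
from h import *
c=r.camera("side");cv2.imwrite("pics/s4.png",cv2.resize(c["color"][180:350,170:340],None,fx=3.5,fy=3.5,interpolation=2))
E
```

```text
[0.4828 0.1726 0.1533] F [ 0.5 -0.6 -2.1] M [-0.07 -0.   -0.02] yaw 9.5 rotto [-0.      0.001   0.0018]
to go [ 0.0048 -0.0188  0.0723] 9.75
```

View pics/s4.png

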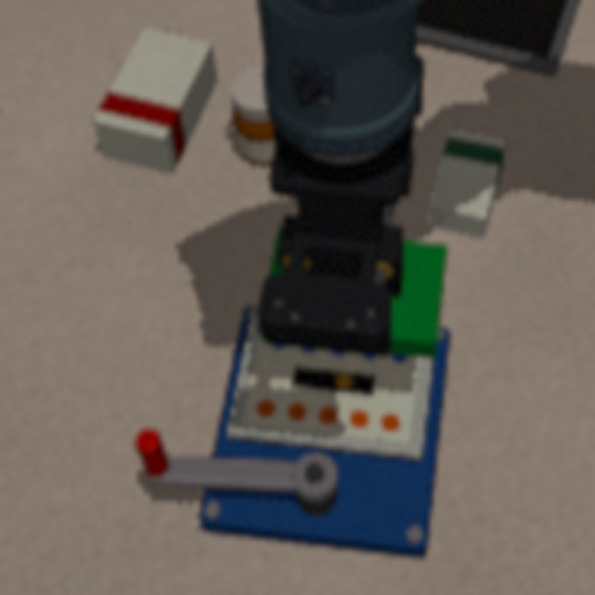

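The block is held level over the near part of the bed, and the lever is clear at (150,455). I'll check the block's offset in the grip from its -x edge, seen at crop corner (446,245), then go on.

```bash
python3 - <<'E'
from h import *
s=r.sense();R=Ro.from_quat(s["tcp_rot"]).as_matrix();c=r.camera("side");h=cv2.cvtColor(c["color"],cv2.COLOR_BGR2HSV)
m=cv2.inRange(h,(45,100,30),(80,255,255));m[:240]=0;m[300:]=0;m[:,:240]=0;m[:,305:]=0
b=cv2.approxPolyDP(cv2.convexHull(cv2.findNonZero(m)),1.5,True).reshape(-1,2)
for p in b: print(p,(R.T@(ray(c,p,s["tcp_pos"][2]-.01)-s["tcp_pos"]))[:2].round(4),(R.T@(ray(c,p,s["tcp_pos"][2]-.032)-s["tcp_pos"]))[:2].round(4))
E
```

```text
[293 280] [-0.0549 -0.0417] [-0.0542 -0.0305]
[281 279] [-0.0294 -0.0424] [-0.0279 -0.0313]
[248 257] [0.0496 0.0019] [0.0534 0.0143]
[250 246] [0.0502 0.0305] [0.054  0.0438]
[296 250] [-0.0539  0.0327] [-0.0532  0.046 ]
```

Request:
{"op": "play_rows", "data": {"deltas": [0.005, -0.019, 0, 0, 0, 0, 0, 0, 0.03, 0, 0, 0, 0, 0, 0.03, 0, 0, 0, 0, 0, 0.006, 0, 0, 0, 0, 0, 0, 0, 0, 0]}}

```text
time: 10.27
tcp_pos: [0.4839, 0.1889, 0.086]
tcp_rot: [0.997, 0.08, -0.002, 0.001]
wrist_force: [-0.4, 0.5, -1.4]
width: 0.2
gripper_force: 35.0
```

```bash
python3 go.py
```

```text
[0.4839 0.1889 0.086 ] F [-0.4  0.5 -1.4] M [-0.04  0.   -0.03] yaw 9.22 rotto [ 0.0019  0.0048 -0.003 ]
to go [ 0.0009 -0.003   0.005 ] 10.2667
```

Request:
{"op": "play_rows", "data": {"deltas": [0.001, -0.003, 0, 0, 0, 0, 0, 0, 0.004, 0, 0, 0, 0, 0, 0.004, 0, 0, 0, 0, 0, 0.003, 0, 0, 0, 0, 0, 0, 0, 0, 0]}}

```text
time: 10.68
tcp_pos: [0.4859, 0.1941, 0.0767]
tcp_rot: [0.997, 0.081, -0.0, 0.0]
wrist_force: [0.4, -0.1, -2.9]
width: 0.2
gripper_force: 35.0
```

```bash
python3 go.py
```

```text
[0.4859 0.1941 0.0767] F [ 0.4 -0.1 -2.9] M [-0.03  0.01  0.07] yaw 9.32 rotto [ 0.0002  0.0001 -0.0013]
to go [-0.0019  0.0019 -0.0043] 10.6833
```

The underside is 4 mm below the pin top without any force, so the hole is over the pin. Press down.

Request:
{"op": "play_rows", "data": {"deltas": [-0.001, 0.001, 0.003, 0, 0, 0, 0, 0, 0.003, 0, 0, 0, 0, 0, 0.002, 0, 0, 0, 0, 0, 0.002, 0, 0, 0, 0, 0, 0, 0, 0, 0]}}

```text
time: 11.1
tcp_pos: [0.4852, 0.193, 0.0669]
tcp_rot: [0.997, 0.081, 0.0, 0.0]
wrist_force: [-2.1, -1.9, 7.8]
width: 0.2
gripper_force: 35.0
```

```bash
python3 go.py
```

```text
[0.4852 0.193  0.0669] F [-2.1 -1.9  7.8] M [-0.34  0.42 -0.04] yaw 9.32 rotto [ 0.0004 -0.0001 -0.0013]
to go [-0.0011  0.0009 -0.0141] 11.1
```

Bed travel is about 5 mm at this point, so press a little more.

Request:
{"op": "play_rows", "data": {"deltas": [0, 0, 0.002, 0, 0, 0, 0, 0, 0.002, 0, 0, 0, 0, 0, 0, 0, 0, 0, 0, 0, 0, 0, 0, 0, 0, 0, 0, 0, 0, 0]}}

```text
time: 11.52
tcp_pos: [0.4856, 0.1931, 0.0658]
tcp_rot: [0.997, 0.081, 0.001, 0.001]
wrist_force: [-11.0, -6.1, 38.7]
width: 0.203
gripper_force: 35.0
```

```bash
python3 go.py; python3 - <<'E'
from h import *
c=r.camera("side");cv2.imwrite("pics/s5.png",cv2.resize(c["color"][180:350,170:340],None,fx=3.5,fy=3.5,interpolation=2))
E
```

```text
[0.4856 0.1931 0.0658] F [-11.   -6.1  38.7] M [-1.27  2.17 -0.03] yaw 9.32 rotto [ 0.0016 -0.0011 -0.0013]
to go [-0.0014  0.0009 -0.0152] 11.5167
```

View pics/s5.png

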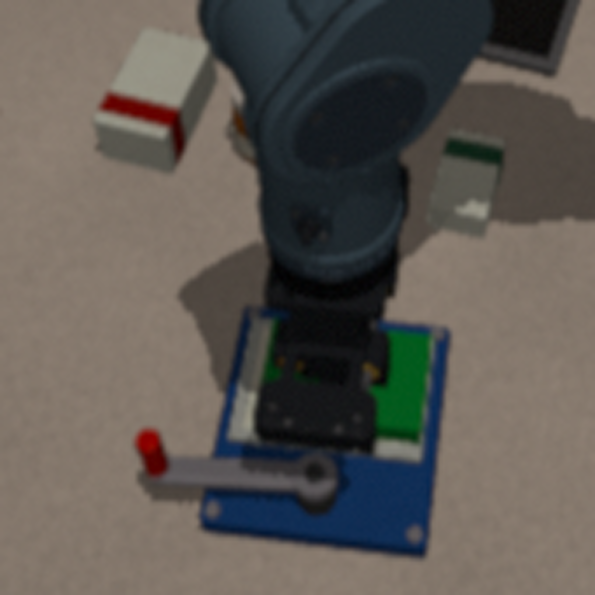

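The block lies square on the bed, the lever is still open, and the bed is at its stop at 39 N. I'll ease the push by 1 mm, keeping the bed bottomed, and hand in.

Request:
{"op": "play_rows", "data": {"deltas": [0, 0, -0.001, 0, 0, 0, 0, 0, 0, 0, 0, 0, 0, 0, 0, 0, 0, 0, 0, 0, 0, 0, 0, 0]}}

```text
time: 11.9
tcp_pos: [0.4855, 0.1931, 0.0659]
tcp_rot: [0.997, 0.081, 0.001, 0.001]
wrist_force: [-7.6, -5.0, 26.8]
width: 0.199
gripper_force: 35.0
```

```bash
python3 -c "
from rig import r
print(r.hand_in())"
```

```text
the job is handed in; nothing more can be done
None
```

I handed the job in at 11.9 s with the lever open at about 1.67 rad, the green block over the pin, and the bed held at its bottom stop with about 27 N; the verdict was not reported back.

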